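# Clear the curing box lid and hold it open at the preset arm

## Robot

A 7-joint arm with a two-finger parallel gripper is mounted at the origin on a cart in front of the work surface, level with it; the furniture and walls round the work are solid. World frame = base frame: x ahead of the robot, y to its left, z up, the work surface at z = 0. Lengths are in m, angles in rad, forces in N, time in s.
With the tool pointing down it reaches from about 0.375 to 0.925 m from the base axis. Payload 3.1 kg.
Tool frame: the origin (TCP) lies midway between the tips of the shut fingers; the grasp point (between the pads) lies 19 mm behind it; x points along the fingers, y is the direction in which the jaws open and shut, and the axes are right-handed (so a half turn about x gives the same grasp; the last joint's range is limited). The gripper opens to 85 mm and grips with 20 to 120 N. Pads are 22 mm wide; open, the fingers measure 114 mm over their backs; the gripper's body (76 mm by 85 mm) begins 54 mm behind the grasp point. The pads swing forward as they close: fully open they stand 13 mm farther back than shut.
Start: joints at [1.124, 0.383, 0.044, 1.598, -0.018, 1.161, -0.05], TCP at [0.222, -0.611, 0.231] pointing down, gripper open.
Joint ranges: [-2.61, 2.61], [-0.41, 2.15], [-1.48, 1.57], [0, 2.5], [-1.57, 4.71], [0.05, 1.97], [-2.85, 2.85]. Speed limits (rad/s): [2.79, 2.79, 3.14, 3.14, 3.14, 3.14, 3.14].

## Interface

Orientations are given as a rotation vector (axis times angle).
In Python, from workcell import sense, viewer, ticket gives the robot as it stands.
- The arm moves only by the tool send_rows, never from a script. Its arguments are lists of equal length, an entry for each row: "slide": the shift along the tool's x, y, z in mm, a list of three; "yaw": the turn about the tool's x in rad. In form: {"slide": [[dx, dy, dz], ...], "yaw": [yaw, ...]}. A call has 1 to 20 rows; each row shifts and turns the commanded pose from where the row before left it, along the tool's axes as they then stand; what a row does not reach is not made up. A row lasts 1/12 s, in which the tool goes at most 41.7 mm and 7.16 degrees, less where a joint would pass 70% of its speed; a pose out of reach is approached as far as the arm can. A call is refused whole if a number of a shift passes 41.7 or a number of a turn 0.125, either way. A call with a gripper value outside its range is refused whole. "jaw" is the finger opening in mm, from 0 to 85.4, set as the call begins (left out, the last holds). The fingers move at their own pace and stop on an object; "grip_force" is the grip in N (left out, the last holds). Time passes only in rows, so rows that do not move let the fingers close. It gives the time, the measured TCP pose, the force and the opening at its end, in the units of the state.
- sense(): the state, without advancing time (a new reading comes with each control period).
- viewer.snapshot(name): name is "scene" or "top" or "wrist"; returns (picture, depth): 400x640x3 uint8, red, green, blue; 400x640 float32, m along the optical axis (not along the pixel's ray), 0 where there is no reading.
- viewer.camera_params(name): a dict with "fx", "fy", "cx", "cy" (pixels), "R" (3x3) and "t" (3): a world point X has camera coordinates R X + t. Camera axes: x right, y down, z forward; pixel columns grow to the right and rows downward; lengths in m; the calibration is good to about 2 mm. A picture is of the moment at which its call begins: read the wrist's pose just before it. camera_params takes no time and is no camera call; for the wrist camera it gives the pose at the moment of the call.
- ticket.close_job(): hands the job in, once; it reports no verdict.
The state is a dict: "time_s": time; "joint_positions": joint angles; "joint_vel": joint speeds; "tau": joint torques, N m; "eef_pos": TCP position; "tcp_rot": TCP orientation; "contact_force": force on the tool from outside, world axes, zero at the start; "wrist_torque": the same for the moment, N m; "gripper_width": finger opening in m.
Only numpy, scipy, OpenCV 4.12 (cv2) and the standard library are available. Lean on these libraries where they do the work, as an engineer would, in place of code of your own. Each camera call takes 0.05 s, during which the arm holds its last target. There are 200 camera calls.

## Task

The steel block is weighing down the blue sprung lid of the curing box: while the lid is still shut, take the block off and set it down flat near the middle of the cork mat. Then raise the lid by its T-handle against its spring until the white stud on its left edge is level with the red preset arm beside it, and hold it still there: finish with the gripper still holding the lid, as it snaps shut if let go. Leave the red arm, the white tub, the amber jar and the tape roll as they are.

Things in the scene. Friction and masses are not known exactly. Their poses are not given: they have to be found in the camera images.
- curing_box: white box fixed to the bench, 210 (x) x 220 (y) x 90 mm high, with an blue lid hinged along its back. Origin: centre of its underside; x points from its front panel to the back (hinge) side, y to its left, z up.
- lid (a joint): angle of the blue lid in rad: 0 shut, grows as the front edge rises, stops at 1.3. The lid is a plate 210 x 222 x 12 mm; hinge line 100 mm behind the box's centre, 90 mm above the bench; lid top 102 mm above the bench when shut. A spring pulls it shut: 0.48 N m when shut rising by 0.6 N m per rad, and the lid weighs 0.3 kg (about 5 to 7 N at the handle).
- lid_hinge (a point): point on the lid's hinge line, at the middle of its width. It turns with the lid: its x axis points backward in the lid plane, y along the hinge to the left, z out of the lid's top; rotation about +y by the lid angle opens it.
- lid_handle (a point): centre of the black T-handle bar on the lid: a round bar 16 mm in diameter, 40 mm long along the hinge direction, on a 12 mm neck. In the lid's frame at [-165, 0, 48] mm from lid_hinge; 36 mm above the lid's top. Pinched across its ends from above, it can turn between the pads while the tool stays upright.
- lid_stud (a point): outer face of the small white stud (14 mm across) in the left edge of the lid, at [-165, 115, 6] mm from lid_hinge in the lid's frame.
- red_arm (a joint): angle of the red preset arm in rad, 0 = level, same sense and pivot line as the lid: the lid is at the mark when both angles are equal. Between 0.45 and 0.85; held by friction, must not be moved.
- preset_pivot (a point): pivot of the red arm, on the lid's hinge line, 127 mm left of its middle; turns with the arm (axes as for lid_hinge).
- preset_tip (a point): centre of the red disc (22 mm across) at the end of the red arm, at [-165, 0, 6] mm from preset_pivot in the arm's frame: side by side with the white stud, 12 mm outward of it, when the lid is at the mark.
- steel_block: loose steel block 52 x 52 x 20 mm, 0.3 to 0.55 kg, lying on the black rubber patch of the lid behind the handle. Origin: centre of its underside; z up, x and y along its sides.
- cork_mat: cork mat fixed to the bench, 140 x 140 x 5 mm. Origin: centre of its underside, its top 5 mm higher.
- white_tub: white lidded tub 64 mm across, 46 mm high, bystander on the left. Origin: centre of its underside.
- amber_jar: brown glass jar with black cap, 56 mm across, 95 mm high, bystander on the left. Origin: centre of its underside.
- tape_roll: roll of yellowish tape lying flat, 104 mm across, 25 mm high, bystander on the left. Origin: centre of its underside.
Not all that is in view belongs to the job. There is more than one size of the steel_block; the job needs the largest.

How it is judged:
By the outcome, as a careful person would: the job done as asked, in the order asked, and still so for the second after the job is handed in, while the arm keeps its last pose, push and grip.
It also fails if it takes over 64 s, if anything falls off the work surface, if the arm or the gripper's body presses on something with over 40 N, if the wrist force passes 120 N, or if a joint passes its speed limit or range.

## Working session

There is one attempt and no reset: what is moved stays moved. The work goes in short steps, Python scripts to look and compute and a tool call to move; the robot and the scene stay as the last step left them, time stands still between calls to the robot, and variables do not carry over. Pictures are saved under pics/ and viewed, about 8 in all and at most 12, crops included, and the job is handed in when it is done.

Besides the shell and the picture viewer there is one more tool, called after "Call:" by a JSON object that holds its "name" and its "arguments", one argument or row to a line. send_rows: Moves the arm, as the interface text tells. Its arguments: {"type":"object","properties":{"slide":{"type":"array","items":{"type":"array","items":{"type":"number"}}},"yaw":{"type":"array","items":{"type":"number"}},"jaw":{"type":"number"},"grip_force":{"type":"number"}},"required":["slide","yaw"]}

```bash
mkdir -p pics; cat > h.py <<'E'
import numpy as np,cv2
from workcell import sense,viewer,ticket
from scipy.spatial.transform import Rotation as Ro
def snap(n,f):
    P=viewer.camera_params(n);im,d=viewer.snapshot(n)
    cv2.imwrite(f'pics/{f}.png',im[:,:,::-1]);np.savez(f'pics/{f}.npz',im=im,d=d,**P)
    return im,d,P
def load(f): return np.load(f'pics/{f}.npz')
def cloud(Z):
    d=Z['d'];v,u=np.mgrid[:d.shape[0],:d.shape[1]]
    c=np.stack([(u-Z['cx'])/Z['fx']*d,(v-Z['cy'])/Z['fy']*d,d],-1)
    return (c-Z['t'])@Z['R']
def px(Z,u,v,z=None):
    "pixel -> world, by depth or plane z"
    if z is None: return cloud(Z)[v,u]
    o=-Z['R'].T@Z['t'];r=Z['R'].T@np.array([(u-Z['cx'])/Z['fx'],(v-Z['cy'])/Z['fy'],1])
    return o+r*(z-o[2])/r[2]
def proj(Z,X):
    c=Z['R']@np.asarray(X)+Z['t'];return c[0]/c[2]*Z['fx']+Z['cx'],c[1]/c[2]*Z['fy']+Z['cy']
E
python3 - <<'E'
from h import *
for n in('scene','top'):
    im,d,P=snap(n,n+'0');print(n,-P['R'].T@P['t'],P['fx'])
s=sense();print(s);print(Ro.from_rotvec(s['tcp_rot']).as_matrix().round(3))
E
```

```text
scene [-0.02104277  0.68360053  1.09411472] 459.9827006284973
top [-0.15677612  0.06248088  1.57381941] 503.4447642936512
{'time_s': 0.1, 'joint_positions': array([ 1.12417819,  0.38373914,  0.0438603 ,  1.59945611, -0.01789664,
        1.16123796, -0.04986919]), 'joint_vel': array([ 0.00038013, -0.00184686, -0.00084769, -0.00152196, -0.00052214,
       -0.00046732, -0.00054791]), 'tau': array([ 2.59020104e-03, -4.34727287e+01,  1.02915421e+00, -2.50454772e+01,
        1.08288191e-02,  5.43236427e-03,  1.95027491e-05]), 'eef_pos': array([ 0.22184161, -0.61002997,  0.23000414]), 'tcp_rot': array([ 2.03211334,  0.36071152, -2.03327229]), 'contact_force': array([0.03696964, 0.51685632, 0.73912607]), 'wrist_torque': array([-0.04375177, -0.02753631, -0.0108171 ]), 'gripper_width': 0.08556525999866825}
[[-0.001  0.342 -0.94 ]
 [ 0.002 -0.94  -0.342]
 [-1.    -0.002  0.   ]]
```

View pics/scene0.png

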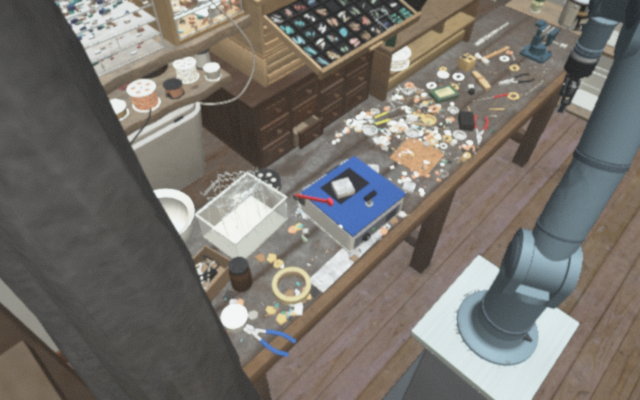

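View pics/top0.png

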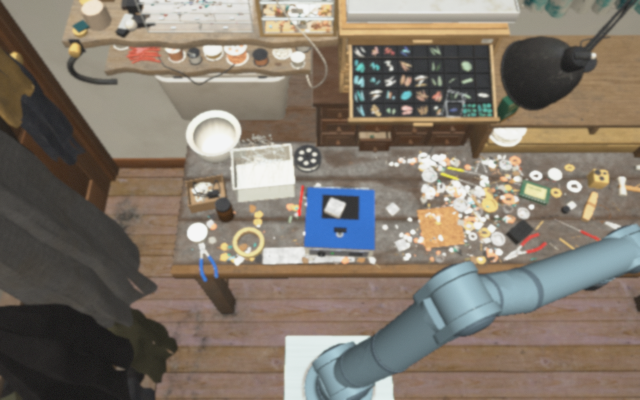

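The pictures show the box at top (340,220), the block at (335,207), the handle at (340,232) and the mat at (440,228). The red arm is at (302,200). Next I'll enlarge these areas.

```bash
python3 - <<'E'
from h import *
a=load('top0')['im'][175:265,290:470];b=load('scene0')['im'][140:260,280:460]
a=cv2.resize(a,(720,360),interpolation=3);b=cv2.resize(b[:, :],(720,480),interpolation=3)[:, :]
b=cv2.resize(load('scene0')['im'][145:235,285:465],(720,360),interpolation=3)
c=np.vstack([a,b])[:,:,::-1]
cv2.imwrite('pics/c0.png',cv2.resize(c,(600,600)) if 0 else c[:600] if 0 else cv2.resize(c,None,fx=.83,fy=.83))
for n,lab in(('top0',[(335,207),(340,232),(440,228),(393,210),(320,240),(365,240),(365,195)]),('scene0',[(344,187),(371,199),(418,156),(331,202),(380,210)])):
    Z=load(n)
    for p in lab: print(n,p,px(Z,*p).round(3))
E
```

```text
top0 (335, 207) [0.527 0.002 0.122]
top0 (340, 232) [ 0.437 -0.011  0.133]
top0 (440, 228) [ 0.504 -0.356  0.003]
top0 (393, 210) [ 0.565 -0.199  0.017]
top0 (320, 240) [0.423 0.051 0.101]
top0 (365, 240) [ 0.421 -0.09   0.104]
top0 (365, 195) [ 0.576 -0.097  0.109]
scene0 (344, 187) [0.522 0.007 0.12 ]
scene0 (371, 199) [ 0.436 -0.009  0.125]
scene0 (418, 156) [ 0.501 -0.351  0.007]
scene0 (331, 202) [0.472 0.117 0.19 ]
scene0 (380, 210) [ 0.403 -0.011  0.104]
```

View pics/c0.png

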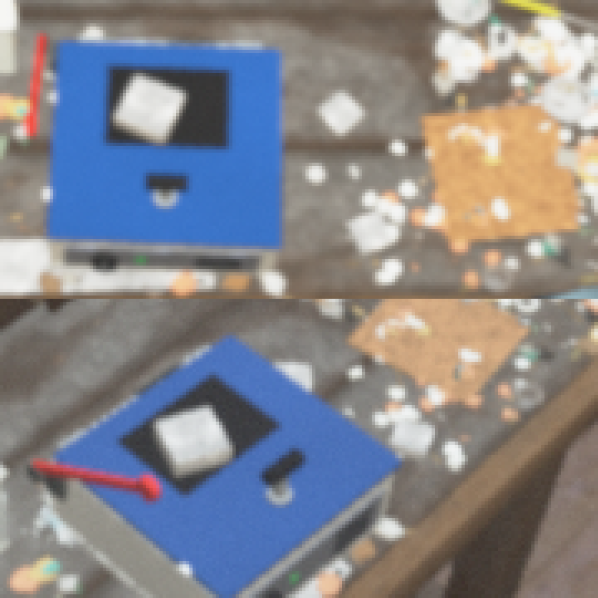

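The crop shows the block turned on the rubber patch, with the handle in front of it, and the red arm and its disc on the left. The smaller decoy lies on the bench to the right. Next I'll fit the shapes.

```bash
python3 - <<'E'
from h import *
for n in('top0','scene0'):
    Z=load(n);C=cloud(Z);im=Z['im'].astype(int);h=cv2.cvtColor(Z['im'],cv2.COLOR_RGB2HSV)
    X,Y,z=C[...,0],C[...,1],C[...,2]
    def rect(m,l):
        p=C[m];r=cv2.minAreaRect((p[:,:2]*1000).astype(np.float32));print(n,l,m.sum(),np.round(r[0],1),np.round(r[1],1),round(r[2],1),'z',np.median(p[:,2]).round(4),'mean',p[:,:2].mean(0).round(4))
    blue=(h[...,0]>100)&(h[...,0]<125)&(h[...,1]>150)&(abs(X-.5)<.15)&(abs(Y)<.2)&(z>.05)
    rect(blue,'lid')
    p=C[blue];A=np.c_[p[:,:2],np.ones(len(p))];print(np.linalg.lstsq(A,p[:,2],rcond=None)[0].round(4))
    rect((abs(X-.525)<.06)&(abs(Y)<.06)&(z>.111)&(h[...,1]<70)&(h[...,2]>120),'block')
    rect((h[...,2]<70)&(abs(X-.437)<.03)&(abs(Y+.01)<.05)&(z>.112),'handle')
    rect((h[...,0]<22)&(h[...,0]>8)&(h[...,1]>90)&(abs(X-.5)<.1)&(abs(Y+.353)<.1)&(abs(z)<.03),'mat')
    red=((h[...,0]<6)|(h[...,0]>174))&(h[...,1]>150)&(abs(X-.5)<.2)&(abs(Y-.12)<.06)&(z>.06)
    rect(red,'red');p=C[red];print('red angle',np.arctan(-np.polyfit(p[:,0],p[:,2],1)[0]),p[p[:,0].argmin()],p[p[:,0].argmax()])
E
```

```text
top0 lid 2901 [502.6 -12. ] [216.1 207.6] 87.2 z 0.1015 mean [ 0.4875 -0.013 ]
[0.0006 0.0007 0.1013]
top0 block 259 [528.4   2.9] [52.1 55.2] 64.2 z 0.1207 mean [0.5272 0.0028]
top0 handle 21 [439.3 -10.4] [24.5  8.2] 89.8 z 0.1447 mean [ 0.4393 -0.0097]
top0 mat 1439 [ 510.8 -351.1] [172.7 205.5] 22.8 z 0.0046 mean [ 0.504  -0.3549]
top0 red 48 [541.2 111.3] [  6.3 144. ] 87.4 z 0.158 mean [0.5309 0.1115]
red angle 0.596113890285926 [0.46921507 0.11405993 0.19663503] [0.61315062 0.10895277 0.10287961]
scene0 lid 1377 [498.8  -7.6] [211.5 202.7] 87.3 z 0.1015 mean [ 0.4794 -0.0031]
[1.000e-04 9.000e-04 1.014e-01]
scene0 block 298 [527.3   5. ] [52.6 56.7] 68.0 z 0.1209 mean [0.5255 0.0074]
scene0 handle 34 [437.3  -4.5] [32.8  9.2] 86.1 z 0.144 mean [ 0.4376 -0.0019]
scene0 mat 851 [ 506. -352.] [137.9 134.4] 6.8 z 0.0046 mean [ 0.5023 -0.352 ]
scene0 red 59 [536.5 115.9] [  7.6 136.4] 88.6 z 0.1642 mean [0.5224 0.1163]
red angle 0.5980461156714132 [0.46846739 0.12079557 0.1922866 ] [0.60465503 0.11224327 0.10435998]
```

Call:
{"name": "send_rows", "arguments": {
  "slide": [
    [0,-12,-12],
    [0,-24,-25],
    [0,-24,-25],
    [0,-24,-25],
    [0,-24,-25],
    [0,-24,-25],
    [0,-24,-25],
    [0,-24,-25],
    [0,-24,-25],
    [0,-24,-25],
    [0,-24,-25],
    [0,-24,-25],
    [0,-24,-25],
    [0,-24,-25],
    [0,-24,-25],
    [0,-24,-25],
    [0,-24,-25],
    [0,-24,-25],
    [0,-24,-25],
    [0,-18,-19]
  ],
  "yaw": [0,0,0,0,0,0,0,0,0,0,0,0,0,0,0,0,0,0,0,0]
}}

```text
time_s: 1.77
eef_pos: [0.5167, -0.0088, 0.2311]
tcp_rot: [2.031, 0.362, -2.03]
contact_force: [0.9, 0.6, 0.2]
gripper_width: 0.0854
```

Call:
{"name": "send_rows", "arguments": {
  "slide": [
    [0,0,0],
    [0,0,0],
    [0,0,0],
    [0,0,0],
    [0,0,0],
    [0,0,0],
    [0,0,0],
    [0,0,0],
    [0,0,0],
    [0,0,0]
  ],
  "yaw": [0.1,0.1,0.1,0.1,0.1,0.1,0.1,0.085,0,0],
  "jaw": 72
}}

```text
time_s: 2.6
eef_pos: [0.5159, -0.0123, 0.2309]
tcp_rot: [-1.981, 0.437, 1.982]
contact_force: [-0.2, -0.3, -1.3]
gripper_width: 0.0719
```

```bash
python3 - <<'E'
from h import *
s=sense();print(s['time_s'],s['eef_pos'],Ro.from_rotvec(s['tcp_rot']).as_matrix().round(3),s['joint_positions'].round(2),s['contact_force'])
im,d,P=snap('wrist','w1')
E
```

```text
2.6 [ 0.51588267 -0.01230104  0.23086043] [[-0.001 -0.42  -0.907]
 [-0.    -0.907  0.42 ]
 [-1.     0.     0.001]] [ 0.32  0.16 -0.4   1.9   0.07  1.1  -2.12] [-0.18753542 -0.32274853 -1.32320485]
```

View pics/w1.png

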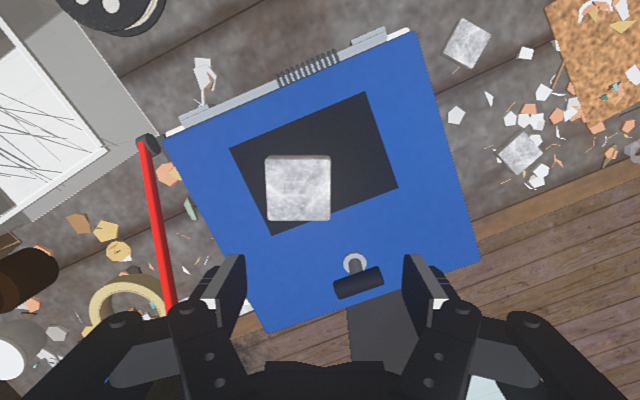

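The wrist view shows the block square with the tool, at px (265–331, 156–220), and the handle bar at (358,283). The red arm runs from (150,150) to (168,300).

```bash
python3 - <<'E'
from h import *
Z=load('w1');C=cloud(Z);h=cv2.cvtColor(Z['im'],cv2.COLOR_RGB2HSV)
X,Y,z=C[...,0],C[...,1],C[...,2]
R=np.array([[-.42,-.907],[-.907,.42]])
m=np.zeros(z.shape,bool);m[145:230,255:340]=1;m&=(h[...,1]<70)&(h[...,2]>110)&(z>.117)
r=cv2.minAreaRect((C[m][:,:2]*1000).astype(np.float32));print('block',r,np.median(z[m]))
c=np.array(r[0])/1000; s=sense();print('dy,dz mm',(c-s['eef_pos'][:2])@R*1000)
for u,v,zz,l in((358,283,.146,'handle'),(356,268,.102,'ring'),(164,138,.102,'lidBL'),(416,32,.102,'BR'),(481,258,.102,'FR'),(270,333,.102,'FL')):print(l,px(Z,u,v,zz).round(4))
m=(h[...,0]>100)&(h[...,0]<125)&(h[...,1]>150)&(abs(z-.102)<.01);e=np.diff(m.astype(int),axis=1)
red=((h[...,0]<5)|(h[...,0]>175))&(h[...,1]>150)&(z>.06)&(z<.25)
p=C[red];print('red',len(p),np.arctan(-np.polyfit(p[:,0],p[:,2],1)[0]),p[p[:,0].argmin()],p[p[:,0].argmax()])
E
```

```text
block ((550.6458740234375, -3.70220947265625), (51.242862701416016, 95.0633316040039), 65.41693878173828) 0.12062788928837771
dy,dz mm [-22.35178706 -27.8591415 ]
handle [ 0.4485 -0.0098  0.146 ]
ring [ 0.4373 -0.0078  0.102 ]
lidBL [0.6127 0.088  0.102 ]
BR [ 0.5998 -0.126   0.102 ]
FR [ 0.3987 -0.1158  0.102 ]
FL [0.4068 0.098  0.102 ]
red 1920 0.5771787812131919 [0.50123158 0.11804017 0.1759793 ] [0.61930608 0.11106126 0.09863358]
```

```bash
python3 - <<'E'
from h import *
Z=load('w1');s=sense();R=Ro.from_rotvec(s['tcp_rot']).as_matrix()
for q in((265,156),(331,156),(331,220),(265,220),(298,188)):
    p=px(Z,*q,.122);print(p.round(4),((p-s['eef_pos'])@R*1000).round(1))
E
```

```text
[0.5663 0.0152 0.122 ] [108.9 -46.2 -34.2]
[ 0.545  -0.0309  0.122 ] [108.9   4.7 -34.3]
[ 0.4972 -0.0092  0.122 ] [108.9   5.   18.3]
[0.5198 0.0398 0.122 ] [108.9 -48.9  18.3]
[0.5328 0.0034 0.122 ] [108.9 -21.3  -8.8]
```

Call:
{"name": "send_rows", "arguments": {
  "slide": [
    [0,-11,-4],
    [0,-11,-3],
    [15,0,0],
    [20,0,0],
    [20,0,0],
    [20,0,0],
    [15,0,0],
    [10,0,0],
    [5,0,0],
    [5,0,0],
    [5,0,0],
    [5,0,0],
    [0,0,0],
    [0,0,0]
  ],
  "yaw": [0,0,0,0,0,0,0,0,0,0,0,0,0,0]
}}

```text
time_s: 3.82
eef_pos: [0.5321, 0.0047, 0.1115]
tcp_rot: [-1.98, 0.439, 1.98]
contact_force: [-0.1, 0.3, 0.5]
gripper_width: 0.0718
```

```bash
python3 - <<'E'
from h import *
s=sense();print(s['eef_pos'],s['contact_force'])
im,d,P=snap('wrist','w2')
E
```

```text
[0.53212215 0.00468808 0.11149433] [-0.09774225  0.2927901   0.49758544]
```

View pics/w2.png

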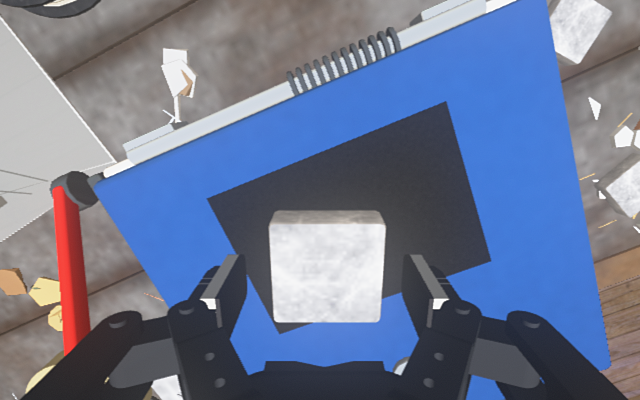

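The block sits centred between the fingers, with its top face at px (270–384, 224–322). I'll check its fore-aft offset while going down.

```bash
python3 - <<'E'
from h import *
Z=load('w2');s=sense();R=Ro.from_rotvec(s['tcp_rot']).as_matrix()
for q in((270,225),(384,322),(382,224),(272,322)):
    p=px(Z,*q,.122);print(((p-s['eef_pos'])@R*1000).round(1))
E
```

```text
[-10.3 -23.8 -24. ]
[-10.3  27.9  25.3]
[-10.3  24.3 -24.5]
[-10.3 -25.2  25.3]
```

Call:
{"name": "send_rows", "arguments": {
  "slide": [
    [4,0,0],
    [3,0,0],
    [0,0,0],
    [0,0,0]
  ],
  "yaw": [0,0,0,0]
}}

```text
time_s: 4.2
eef_pos: [0.5316, 0.0046, 0.104]
tcp_rot: [-1.979, 0.439, 1.981]
contact_force: [0.0, 0.2, -0.1]
gripper_width: 0.0719
```

Call:
{"name": "send_rows", "arguments": {
  "slide": [
    [0,0,0],
    [0,0,0],
    [0,0,0],
    [0,0,0],
    [0,0,0],
    [0,0,0],
    [0,0,0],
    [0,0,0]
  ],
  "yaw": [0,0,0,0,0,0,0,0],
  "jaw": 40,
  "grip_force": 60
}}

```text
time_s: 4.87
eef_pos: [0.5319, 0.0044, 0.1048]
tcp_rot: [-1.98, 0.44, 1.98]
contact_force: [-3.1, -0.9, 6.0]
gripper_width: 0.0504
```

Call:
{"name": "send_rows", "arguments": {
  "slide": [
    [-3,0,0],
    [-6,0,0],
    [-10,0,0],
    [-20,0,0],
    [-20,0,0],
    [-20,0,0],
    [-10,0,0],
    [-5,0,0],
    [0,0,0],
    [0,0,0]
  ],
  "yaw": [0,0,0,0,0,0,0,0,0,0]
}}

```text
time_s: 5.7
eef_pos: [0.5312, 0.0047, 0.1975]
tcp_rot: [-1.979, 0.439, 1.982]
contact_force: [0.0, 0.5, -4.5]
gripper_width: 0.0501
```

Call:
{"name": "send_rows", "arguments": {
  "slide": [
    [0,8,-3],
    [0,16,-6],
    [0,24,-9],
    [0,24,-9],
    [0,24,-9],
    [0,24,-9],
    [0,24,-9],
    [0,24,-9],
    [0,24,-9],
    [0,24,-9],
    [0,24,-9],
    [0,24,-9],
    [0,24,-9],
    [0,24,-9],
    [0,16,-6],
    [0,8,-3],
    [0,0,0],
    [0,0,0]
  ],
  "yaw": [0,0,0,0,0,0,0,0,0,0,0,0,0,0,0,0,0,0]
}}

```text
time_s: 7.2
eef_pos: [0.5035, -0.3523, 0.197]
tcp_rot: [-1.977, 0.437, 1.981]
contact_force: [0.2, 0.6, -3.2]
gripper_width: 0.0504
```

```bash
python3 - <<'E'
from h import *
s=sense();print(s['eef_pos'],s['contact_force'],s['gripper_width'])
im,d,P=snap('wrist','w3')
s=sense();Z=load('w3');print('proj tcp floor',proj(Z,np.r_[s['eef_pos'][:2],.005]))
E
```

```text
[ 0.50345077 -0.35230827  0.19698457] [ 0.2023287   0.63913025 -3.22535149] 0.0504201713054971
proj tcp floor (np.float64(323.5373793247488), np.float64(175.10874342303944))
```

View pics/w3.png

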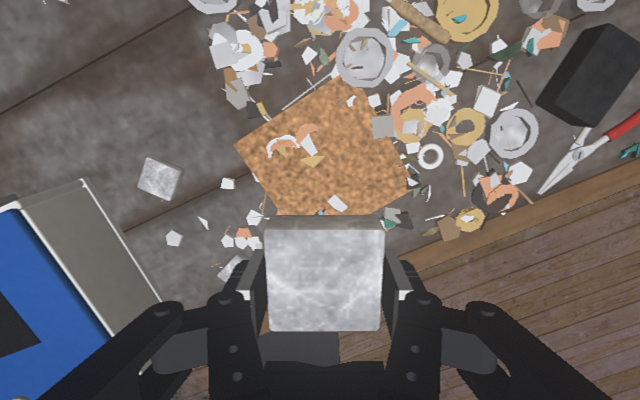

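The mat's corners lie at (235,145) and (410,195), so its centre is near (322,170). The TCP projects to (323,175), which matches. I'll lower the block.

Call:
{"name": "send_rows", "arguments": {
  "slide": [
    [8,0,0],
    [16,0,0],
    [24,0,0],
    [24,0,0],
    [24,0,0],
    [24,0,0],
    [20,0,0],
    [16,0,0],
    [10,0,0],
    [6,0,0],
    [4,0,0],
    [4,0,0],
    [0,0,0],
    [0,0,0]
  ],
  "yaw": [0,0,0,0,0,0,0,0,0,0,0,0,0,0]
}}

```text
time_s: 8.42
eef_pos: [0.5048, -0.3534, 0.0191]
tcp_rot: [-1.982, 0.439, 1.979]
contact_force: [0.5, -0.7, -4.4]
gripper_width: 0.0505
```

Call:
{"name": "send_rows", "arguments": {
  "slide": [
    [2,0,0],
    [2,0,0],
    [0,0,0],
    [0,0,0]
  ],
  "yaw": [0,0,0,0]
}}

```text
time_s: 8.75
eef_pos: [0.5041, -0.3531, 0.0143]
tcp_rot: [-1.98, 0.439, 1.98]
contact_force: [0.5, 0.3, -3.3]
gripper_width: 0.0505
```

Call:
{"name": "send_rows", "arguments": {
  "slide": [
    [2,0,0],
    [2,0,0],
    [0,0,0],
    [0,0,0]
  ],
  "yaw": [0,0,0,0]
}}

```text
time_s: 9.08
eef_pos: [0.5039, -0.3529, 0.0099]
tcp_rot: [-1.979, 0.438, 1.981]
contact_force: [-0.3, -0.2, -4.0]
gripper_width: 0.0505
```

Call:
{"name": "send_rows", "arguments": {
  "slide": [
    [1,0,0],
    [1,0,0],
    [0,0,0],
    [0,0,0]
  ],
  "yaw": [0,0,0,0]
}}

```text
time_s: 9.42
eef_pos: [0.5043, -0.3531, 0.0083]
tcp_rot: [-1.98, 0.439, 1.98]
contact_force: [0.2, 0.5, -3.1]
gripper_width: 0.0504
```

Call:
{"name": "send_rows", "arguments": {
  "slide": [
    [1,0,0],
    [0,0,0],
    [0,0,0]
  ],
  "yaw": [0,0,0]
}}

```text
time_s: 9.67
eef_pos: [0.5043, -0.3531, 0.0082]
tcp_rot: [-1.98, 0.439, 1.98]
contact_force: [-2.1, 1.1, 4.1]
gripper_width: 0.0506
```

Call:
{"name": "send_rows", "arguments": {
  "slide": [
    [1,0,0],
    [0,0,0],
    [0,0,0]
  ],
  "yaw": [0,0,0]
}}

```text
time_s: 9.92
eef_pos: [0.5043, -0.3531, 0.0081]
tcp_rot: [-1.98, 0.439, 1.981]
contact_force: [-4.6, 2.8, 9.3]
gripper_width: 0.0505
```

Call:
{"name": "send_rows", "arguments": {
  "slide": [
    [0,0,0],
    [0,0,0],
    [0,0,0],
    [0,0,0],
    [0,0,0],
    [0,0,0]
  ],
  "yaw": [0,0,0,0,0,0],
  "jaw": 72
}}

```text
time_s: 10.42
eef_pos: [0.5043, -0.3531, 0.0061]
tcp_rot: [-1.98, 0.439, 1.98]
contact_force: [-0.9, 0.3, -0.2]
gripper_width: 0.0721
```

Call:
{"name": "send_rows", "arguments": {
  "slide": [
    [-5,0,0],
    [-10,0,0],
    [-20,0,0],
    [-30,0,0],
    [-30,0,0],
    [-30,0,0],
    [-30,0,0],
    [-30,0,0],
    [-20,0,0],
    [-10,0,0],
    [0,0,0],
    [0,0,0]
  ],
  "yaw": [0,0,0,0,0,0,0,0,0,0,0,0]
}}

```text
time_s: 11.42
eef_pos: [0.504, -0.353, 0.2214]
tcp_rot: [-1.981, 0.439, 1.98]
contact_force: [-0.2, 0.0, -0.3]
gripper_width: 0.0721
```

```bash
python3 - <<'E'
from h import *
s=sense();print(s['eef_pos'],s['contact_force'],s['gripper_width'])
im,d,P=snap('wrist','w4')
E
```

```text
[ 0.50404076 -0.35299479  0.22143446] [-0.21859053  0.02808941 -0.27494516] 0.07205873552085369
```

View pics/w4.png

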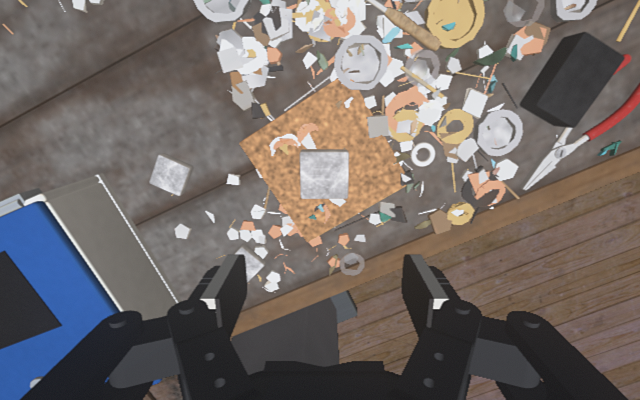

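The block lies flat near the mat's middle, at px (325,175). Next is the handle.

Call:
{"name": "send_rows", "arguments": {
  "slide": [
    [0,0,0],
    [0,0,0],
    [0,0,0],
    [0,0,0],
    [0,-10,2],
    [0,-20,5],
    [0,-25,6],
    [0,-25,6],
    [0,-25,6],
    [0,-25,6],
    [0,-25,6],
    [0,-25,6],
    [0,-25,6],
    [0,-25,6],
    [0,-25,6],
    [0,-25,6],
    [0,-25,6],
    [0,-20,5],
    [0,-15,4],
    [0,0,0]
  ],
  "yaw": [-0.1,-0.1,-0.1,-0.087,0,0,0,0,0,0,0,0,0,0,0,0,0,0,0,0]
}}

```text
time_s: 13.13
eef_pos: [0.4366, -0.005, 0.2198]
tcp_rot: [-2.195, 0.047, 2.202]
contact_force: [0.5, 0.5, 0.1]
gripper_width: 0.0716
```

Call:
{"name": "send_rows", "arguments": {
  "slide": [
    [10,0,0],
    [20,0,0],
    [10,0,0],
    [0,0,0],
    [0,0,0]
  ],
  "yaw": [0,0,0,0,0]
}}

```text
time_s: 13.55
eef_pos: [0.4378, -0.0103, 0.1799]
tcp_rot: [-2.191, 0.056, 2.199]
contact_force: [-0.1, -0.5, 0.2]
gripper_width: 0.072
```

```bash
python3 - <<'E'
from h import *
s=sense();print(s['eef_pos'],Ro.from_rotvec(s['tcp_rot']).as_matrix().round(3),s['contact_force'],s['gripper_width'])
im,d,P=snap('wrist','w5')
Z=load('w5');print(proj(Z,np.r_[s['eef_pos'][:2],.138]))
E
```

```text
[ 0.43779763 -0.01027202  0.17987072] [[-0.003 -0.051 -0.999]
 [ 0.001 -0.999  0.051]
 [-1.    -0.     0.004]] [-0.08426922 -0.45199466  0.24102912] 0.07202883236182776
(np.float64(325.2287147337262), np.float64(230.9290151306588))
```

View pics/w5.png

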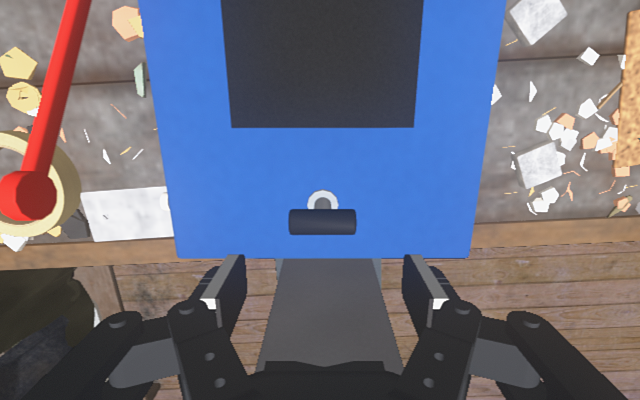

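The bar's centre is at px (322,222), against a TCP projection of (325,231), so I shift about 5 mm forward and 2 mm left. The red disc is at (27,195).

Call:
{"name": "send_rows", "arguments": {
  "slide": [
    [0,-2,-5],
    [10,0,0],
    [15,0,0],
    [15,0,0],
    [10,0,0],
    [6,0,0],
    [4,0,0],
    [4,0,0],
    [0,0,0],
    [0,0,0]
  ],
  "yaw": [0,0,0,0,0,0,0,0,0,0]
}}

```text
time_s: 14.43
eef_pos: [0.4444, -0.0077, 0.1175]
tcp_rot: [-2.197, 0.054, 2.196]
contact_force: [0.2, -0.5, 0.2]
gripper_width: 0.0718
```

Call:
{"name": "send_rows", "arguments": {
  "slide": [
    [0,0,0],
    [0,0,0],
    [0,0,0],
    [0,0,0],
    [0,0,0],
    [0,0,0],
    [0,0,0],
    [0,0,0],
    [0,0,0],
    [0,0,0]
  ],
  "yaw": [0,0,0,0,0,0,0,0,0,0],
  "jaw": 30,
  "grip_force": 60
}}

```text
time_s: 15.27
eef_pos: [0.4444, -0.0095, 0.1182]
tcp_rot: [-2.198, 0.057, 2.197]
contact_force: [-2.2, -3.2, 6.4]
gripper_width: 0.0388
```

```bash
python3 - <<'E'
from h import *
s=sense();print(s['eef_pos'],s['contact_force'],s['gripper_width'])
im,d,P=snap('wrist','w6')
# red arm angle from all views: fit line in box xz frame
b=np.deg2rad(-2.85);ax=np.array([np.cos(b),np.sin(b),0])
for n in('top0','scene0','w1','w5','w6'):
    Z=load(n);C=cloud(Z);h=cv2.cvtColor(Z['im'],cv2.COLOR_RGB2HSV)
    m=((h[...,0]<5)|(h[...,0]>175))&(h[...,1]>150)&(C[...,2]>.08)&(C[...,2]<.25)&(abs(C[...,1]-.115)<.04)&(abs(C[...,0]-.53)<.12)
    m=cv2.erode(m.astype(np.uint8),np.ones((3,3)) if n[0]=='w' else np.ones((1,1)))>0
    p=C[m];x=p@ax;zz=p[:,2];d=m.sum()
    q=np.polyfit(x,zz,1);print(n,d,'angle',np.arctan(-q[0]),'z at hinge x=.603',np.polyval(q,.603),p.min(0).round(3),p.max(0).round(3))
E
```

```text
[ 0.44441475 -0.00945515  0.11822305] [-2.19146969 -3.15744109  6.40796342] 0.03880866204928981
top0 48 angle 0.5957110819659445 z at hinge x=.603 0.10526328132580454 [0.469 0.105 0.101] [0.613 0.117 0.201]
scene0 55 angle 0.5991830273348823 z at hinge x=.603 0.09994613078420622 [0.468 0.111 0.104] [0.605 0.121 0.198]
w1 1463 angle 0.5759875606372798 z at hinge x=.603 0.10441400426638625 [0.504 0.107 0.099] [0.618 0.117 0.176]
w5 6028 angle 0.5919643587879376 z at hinge x=.603 0.10243102818836247 [0.471 0.108 0.122] [0.571 0.121 0.197]Traceback (most recent call last):
  File "<stdin>", line 11, in <module>
    raise TypeError("expected non-empty vector for x")
TypeError: expected non-empty vector for x
```

View pics/w6.png

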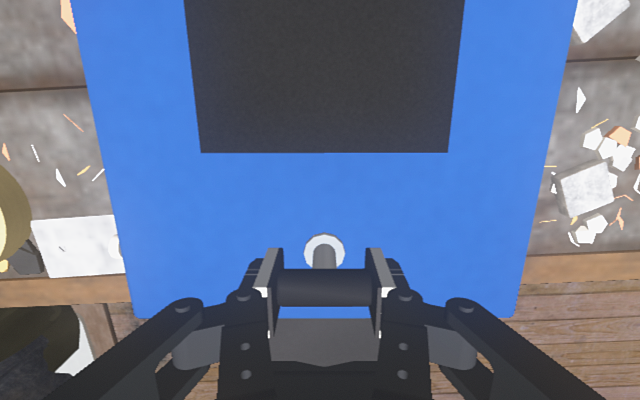

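The bar is gripped at a width of 38.8 mm. The red arm's angle reads about 0.59. I'll raise the lid along its arc, first halfway.

Call:
{"name": "send_rows", "arguments": {
  "slide": [
    [-4.5,0,-1.4],
    [-4.5,0,-1.5],
    [-4.4,0,-1.7],
    [-4.4,0,-1.7],
    [-4.3,0,-1.9],
    [-4.3,0,-2.0],
    [-4.2,0,-2.1],
    [-4.2,0,-2.2],
    [-4.1,0,-2.4],
    [-4.1,0,-2.4],
    [0,0,0],
    [0,0,0]
  ],
  "yaw": [0,0,0,0,0,0,0,0,0,0,0,0]
}}

```text
time_s: 16.32
eef_pos: [0.4612, -0.0103, 0.1583]
tcp_rot: [-2.191, 0.057, 2.201]
contact_force: [2.4, -4.8, -11.4]
gripper_width: 0.0387
```

Call:
{"name": "send_rows", "arguments": {
  "slide": [
    [-4,0,-2.6],
    [-4,0,-2.6],
    [-3.8,0,-2.8],
    [-3.8,0,-2.9],
    [-3.7,0,-3],
    [-3.6,0,-3.1],
    [-3.5,0,-3.2],
    [-3.4,0,-3.2],
    [0,0,0],
    [0,0,0],
    [0,0,0]
  ],
  "yaw": [0,0,0,0,0,0,0,0,0,0,0]
}}

```text
time_s: 17.23
eef_pos: [0.4829, -0.0113, 0.1876]
tcp_rot: [-2.187, 0.057, 2.206]
contact_force: [-2.1, -5.1, -10.2]
gripper_width: 0.0386
```

```bash
cat > lid.py <<'E'
from h import *
import sys
b=np.deg2rad(-2.85);ax=np.array([np.cos(b),np.sin(b),0])
s=sense();print(s['eef_pos'],s['contact_force'],s['gripper_width'])
for n in('top','scene','wrist'):
    f=n+sys.argv[1];snap(n,f);Z=load(f);C=cloud(Z);h=cv2.cvtColor(Z['im'],cv2.COLOR_RGB2HSV)
    m=(h[...,0]>100)&(h[...,0]<125)&(h[...,1]>150)&(C[...,2]>.08)&(C[...,2]<.3)&(abs(C[...,1])<.12)&(abs(C[...,0]-.5)<.12)
    m=cv2.erode(m.astype(np.uint8),np.ones((3,3)))>0
    p=C[m];p=p[:: max(1,len(p)//5000)]
    if len(p)<30: continue
    for _ in range(3):
        A=np.c_[p@ax,np.ones(len(p))];q=np.linalg.lstsq(A,p[:,2],rcond=None)[0];r=p[:,2]-A@q;p=p[abs(r)<max(2*r.std(),.002)]
    print(n,len(p),'lid angle',np.arctan(-q[0]),'z@.603',A[0,0]*0+q@[.603,1],'std',r.std())
    m=((h[...,0]<5)|(h[...,0]>175))&(h[...,1]>150)&(C[...,2]>.08)&(C[...,2]<.25)&(abs(C[...,1]-.115)<.04)&(abs(C[...,0]-.53)<.12)
    p=C[m]
    if len(p)>20: q=np.polyfit(p@ax,p[:,2],1);print('  red',len(p),np.arctan(-q[0]),np.polyval(q,.603))
E
python3 lid.py a
python3 - <<'E'
from h import *
a=load('topa')['im'][180:260,280:400];b=load('scenea')['im'][140:240,280:430]
cv2.imwrite('pics/c1.png',np.hstack([cv2.resize(a,(400,300),interpolation=3),cv2.resize(b,(400,300),interpolation=3)])[:,:,::-1])
E
```

```text
[ 0.48289706 -0.01134091  0.18757297] [ -2.08690123  -5.11588998 -10.22154824] 0.03861309289210984
top 722 lid angle 0.4551355913353623 z@.603 0.1047898684467296 std 0.0020079811941601995
  red 48 0.5978651984797594 0.10548241203327008
wrist 4977 lid angle 0.4501003783192176 z@.603 0.10481023003707002 std 0.0006874086798328661
  red 6293 0.5870781812553267 0.1031526952786655
```

View pics/c1.png

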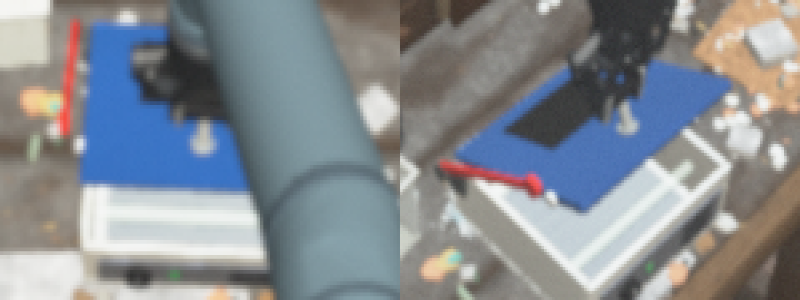

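The crops show the lid still below the red arm, with the stud under the disc. The wrist camera reads 0.45 for the lid and 0.587 for the arm. I'll raise it a further 0.12 or so.

Call:
{"name": "send_rows", "arguments": {
  "slide": [
    [-3.1,0,-2.9],
    [-3,0,-2.9],
    [-2.9,0,-3],
    [-2.8,0,-3],
    [-2.7,0,-2.9],
    [0,0,0],
    [0,0,0],
    [0,0,0]
  ],
  "yaw": [0,0,0,0,0,0,0,0]
}}

```text
time_s: 18.05
eef_pos: [0.4975, -0.0121, 0.2017]
tcp_rot: [-2.186, 0.057, 2.207]
contact_force: [-1.1, -4.9, -11.2]
gripper_width: 0.0386
```

```bash
python3 lid.py b
python3 - <<'E'
from h import *
a=load('wristb')['im'][:,:260];b=load('sceneb')['im'][165:220,290:360]
cv2.imwrite('pics/c2.png',np.hstack([cv2.resize(a,(390,600),interpolation=3),cv2.resize(b,(400,314),interpolation=3) if 0 else np.vstack([cv2.resize(b,(400,314),interpolation=3),np.zeros((286,400,3),np.uint8)])])[:,:,::-1])
E
```

```text
[ 0.49746422 -0.01207139  0.20167402] [ -1.10989759  -4.85083727 -11.19174202] 0.038599841348637524
top 647 lid angle 0.5649972458021197 z@.603 0.1070956965814473 std 0.0017405471730421378
  red 46 0.605920968710479 0.10447618795077307
wrist 5043 lid angle 0.5643233953419381 z@.603 0.10641713609470549 std 0.0007286588059609418
  red 4844 0.5896698661571674 0.10324674062300182
```

View pics/c2.png

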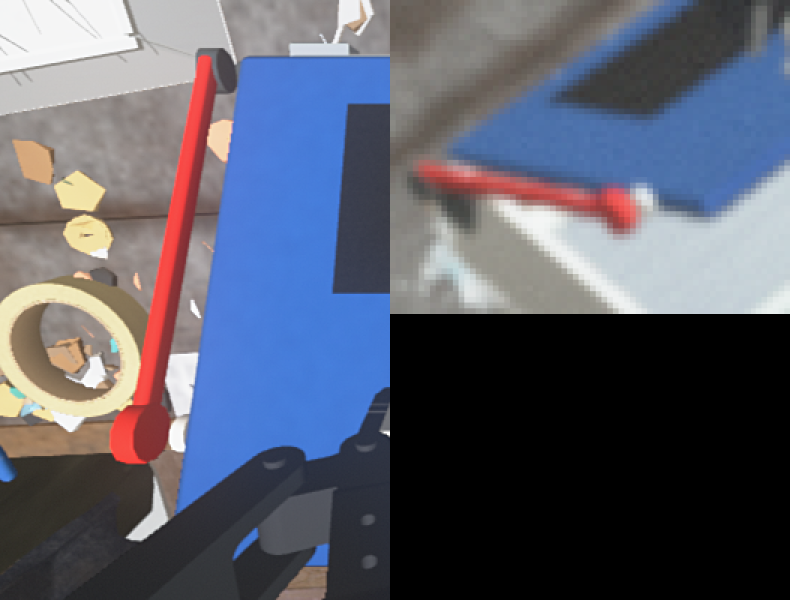

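The stud sits right beside the disc, at crop px (180,434) against (140,433), and looks slightly low. I'll refine the red arm's angle with the disc left out and check the method against the shut lid.

```bash
python3 - <<'E'
from h import *
b=np.deg2rad(-2.85);ax=np.array([np.cos(b),np.sin(b),0])
for n in('w1','w5','wrista','wristb','scene0'):
    Z=load(n);C=cloud(Z);h=cv2.cvtColor(Z['im'],cv2.COLOR_RGB2HSV)
    m=((h[...,0]<5)|(h[...,0]>175))&(h[...,1]>150)&(C[...,2]>.09)&(C[...,2]<.25)&(abs(C[...,1]-.115)<.04)&(abs(C[...,0]-.53)<.12)
    p=C[m];x=p@ax;o=[]
    for lo in np.arange(.48,.595,.005):
        k=(x>=lo)&(x<lo+.005)
        if k.sum()>(30 if n!='scene0' else 1):
            # detrend within bin
            o.append((lo+.0025,np.percentile(p[k,2]+.67*(x[k]-lo-.0025),75),np.median(p[k,2]+.67*(x[k]-lo-.0025))))
    o=np.array(o);u=o[(o[:,0]>.49)]
    print(n,len(u),[round(float(np.arctan(-np.polyfit(u[:,0],u[:,i],1)[0])),4) for i in(1,2)],u[:,0].min(),u[:,0].max(),np.polyval(np.polyfit(u[:,0],u[:,1],1),.603).round(4))
for n in('w1','w5'):
    Z=load(n);C=cloud(Z);h=cv2.cvtColor(Z['im'],cv2.COLOR_RGB2HSV)
    m=(h[...,0]>100)&(h[...,0]<125)&(h[...,1]>150)&(abs(C[...,2]-.1)<.02)
    m=cv2.erode(m.astype(np.uint8),np.ones((5,5)))>0
    p=C[m];print('lid0',n,np.linalg.lstsq(np.c_[p@ax,p[:,1],np.ones(len(p))],p[:,2],rcond=None)[0])
# scene prediction: lid/arm points by angle
Z=load('sceneb');lat=np.array([-ax[1],ax[0],0])
H=np.array([.5035,-.0125,.09])+.1*ax
for t in(.55,.57,.59,.61):
    f=lambda L:H+ax*(L[0]*np.cos(t)+L[2]*np.sin(t))+lat*L[1]+np.array([0,0,1])*(-L[0]*np.sin(t)+L[2]*np.cos(t))
    print(t,'stud',np.round(proj(Z,f([-.165,.115,.006])),1),'disc',np.round(proj(Z,f([-.165,.130,.006])),1),'wrist stud',np.round(proj(load('wristb'),f([-.165,.115,.006])),1),np.round(proj(load('wristb'),f([-.165,.127,.006])),1))
E
```

```text
w1 20 [0.5841, 0.583] 0.4975 0.5925 0.1056
w5 15 [0.5867, 0.587] 0.4925 0.5625 0.1051
wrista 21 [0.5847, 0.5849] 0.4925 0.5925 0.1054
wristb 21 [0.5849, 0.5851] 0.4925 0.5925 0.1055
scene0 14 [0.5951, 0.6004] 0.4975 0.5925 0.1009
lid0 w1 [0.00295103 0.00099132 0.09913668]
lid0 w5 [0.00251728 0.00106063 0.0994415 ]
0.55 stud [334.3 201.5] disc [330.2 204.5] wrist stud [124.2 296.4] [103.2 296.4]
0.57 stud [333.9 200.4] disc [329.7 203.4] wrist stud [120.7 296.4] [ 99.3 296.4]
0.59 stud [333.4 199.3] disc [329.2 202.3] wrist stud [117.2 296.3] [ 95.4 296.3]
0.61 stud [332.9 198.2] disc [328.7 201.2] wrist stud [113.5 296. ] [ 91.4 296. ]
```

The same camera gives 0.585 for the arm and 0.564 for the lid, so I raise it by 0.021.

Call:
{"name": "send_rows", "arguments": {
  "slide": [
    [-1.2,0,-1.4],
    [-1.3,0,-1.4],
    [0,0,0],
    [0,0,0],
    [0,0,0],
    [0,0,0],
    [0,0,0],
    [0,0,0]
  ],
  "yaw": [0,0,0,0,0,0,0,0]
}}

```text
time_s: 18.87
eef_pos: [0.5001, -0.0122, 0.2039]
tcp_rot: [-2.186, 0.057, 2.207]
contact_force: [-1.0, -5.3, -12.9]
gripper_width: 0.0385
```

```bash
python3 lid.py c; python3 - <<'E'
from h import *
print(sense()['time_s'])
a=load('wristc')['im'][220:360,40:180];b=load('scenec')['im'][165:220,290:390]
c=load('scenec')['im'][130:190,380:450]
cv2.imwrite('pics/c3.png',np.vstack([np.hstack([cv2.resize(a,(400,400),interpolation=3),cv2.resize(c,(400,400),interpolation=3)]),cv2.resize(b,(800,200))[:200] if 0 else np.zeros((1,800,3),np.uint8)])[:,:,::-1])
E
```

```text
[ 0.50013593 -0.01218353  0.20394366] [ -1.02077355  -5.29016136 -12.86950011] 0.038475235703877925
top 619 lid angle 0.5851789759350434 z@.603 0.10741725189875517 std 0.0018453658170572514
  red 47 0.5984250929074446 0.10573528481179689
wrist 5356 lid angle 0.5833111128941576 z@.603 0.1067973759006105 std 0.0007132595325919116
  red 4647 0.592228284327145 0.10308144173794404
19.0167
```

View pics/c3.png

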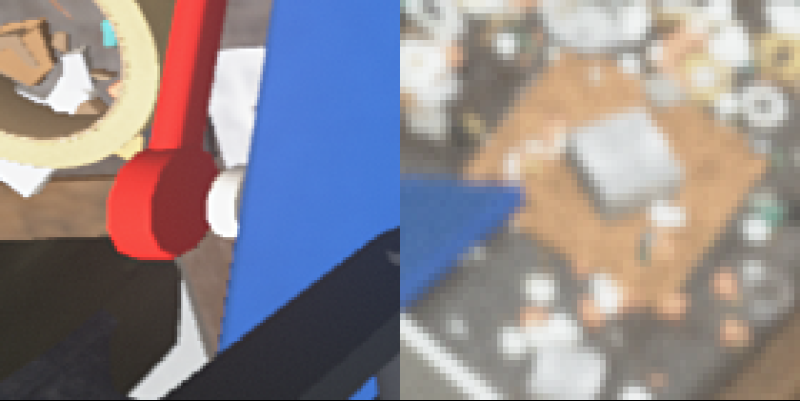

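```bash
python3 - <<'E'
from h import *
b=np.deg2rad(-2.85);ax=np.array([np.cos(b),np.sin(b),0])
Z=load('wristc');C=cloud(Z);h=cv2.cvtColor(Z['im'],cv2.COLOR_RGB2HSV)
m=(h[...,0]>100)&(h[...,0]<125)&(h[...,1]>150)&(C[...,2]>.08)&(C[...,2]<.3)&(abs(C[...,1])<.12)&(abs(C[...,0]-.5)<.12)
m=cv2.erode(m.astype(np.uint8),np.ones((5,5)))>0
p=C[m]
for _ in range(3):
    A=np.c_[p,np.ones(len(p))];c=p.mean(0);n=np.linalg.svd((p-c)[::5],full_matrices=False)[2][2];n*=np.sign(n[2]);r=(p-c)@n;p=p[abs(r)<.0015]
print('n',n,len(p))
D=(C-c)@n*1000
red=((h[...,0]<5)|(h[...,0]>175))&(h[...,1]>150)&(C[...,2]>.09)&(C[...,2]<.25)&(abs(C[...,1]-.115)<.04)&(abs(C[...,0]-.53)<.12)
red=cv2.erode(red.astype(np.uint8),np.ones((3,3)))>0
u=np.cross(n,[0,1,0]);u/=np.linalg.norm(u);x=(C-c)@(-u if u[0]<0 else u)*1000
xs=x[red];ds=D[red]
for lo in range(int(xs.min()),int(xs.max()),8):
    k=(xs>=lo)&(xs<lo+8)
    if k.sum()>15:print(lo,k.sum(),np.percentile(ds[k],[5,50,97]).round(1))
E=None
s=(h[...,1]<50)&(h[...,2]>150);w=np.zeros_like(s);w[275:305,112:126]=1;s&=w
print('stud',s.sum(),np.percentile(D[s],[5,50,97]).round(1),np.percentile(x[s],[3,97]).round(1))
E
```

```text
n [ 0.55028329 -0.02789181  0.83451204] 57214
-60 402 [-9.2  0.9  4.9]
-52 427 [-8.8  2.4  5.7]
-44 167 [-4.5 -0.8  2.4]
-36 167 [-5.3 -1.5  0.2]
-28 200 [-6.5 -1.7 -0. ]
-20 182 [-6.5 -1.6  0.1]
-12 184 [-6.5 -1.9  0.2]
-4 172 [-6.3 -1.8 -0.1]
4 175 [-7.  -2.2  0. ]
12 163 [-7.2 -2.2  0.1]
20 136 [-7.  -1.9 -0.2]
28 165 [-6.8 -2.1 -0.2]
36 160 [-7.3 -2.  -0.1]
44 152 [-6.8 -2.  -0.2]
52 138 [-7.1 -1.9 -0.1]
60 116 [-6.7 -1.7 -0.3]
68 107 [-6.9 -1.8  0. ]
76 128 [-6.6 -2.1  0.1]
84 103 [-6.1 -1.9 -0.3]
92 92 [-4.1 -1.6 -0.2]
100 76 [-3.1 -1.5 -0.5]
108 31 [-2.3 -1.2 -0.4]
stud 267 [-215.4   -0.3    1.6] [-57.6 -27.8]
```

In the lid's own plane the red rod runs parallel to within 0.003 rad. The disc's crest is 5.3 mm above the lid (5 expected) and the stud's about 1 mm (1 expected), so they are level. Handing in.

```bash
python3 - <<'E'
from h import *
s=sense();print(s['time_s'],abs(s['joint_vel']).max(),s['eef_pos'],s['gripper_width'])
print(ticket.close_job())
E
```

```text
19.0167 0.0015026673188618378 [ 0.50012633 -0.01216847  0.2039488 ] 0.038651398806560384
the job is handed in; nothing more can be done
None
```

The job is done and handed in at 19 s. With the lid still shut, I took the steel block off and set it flat near the middle of the cork mat. I then raised the lid by its T-handle to the red arm, where the gripper still holds it.

**Last checks:**
- **Lid angle:** the wrist camera put the lid at about 0.583 rad and the red arm at 0.585. Relative to the lid, the arm is parallel to within about 0.003 rad, roughly 0.4 mm at the tip. The stud and disc heights match the level position.
- **Hold:** the arm was still, gripping the bar at 38.6 mm.
- **Block:** the last picture shows it flat near the mat's middle.
- **Bystanders:** the arm's path and readings showed no sign of touching the red arm, tub, jar or tape roll. I did not re-measure the tub, jar or tape roll.

**Disagreements:** the lid angle worked out from the tool's travel came to about 0.60–0.61 rad. The scene and top cameras read the red arm at about 0.60, with the disc included in most of those fits. I relied on the wrist camera because it saw lid and arm together.

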